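# Release the dark roll from the two-lane roll dispenser

## Robot

A 6-joint arm with a two-finger parallel gripper is mounted at the origin on the work surface. World frame = base frame: x ahead of the robot, y to its left, z up, the work surface at z = 0. Lengths are in m, angles in rad, forces in N, time in s.
With the tool pointing down it reaches from about 0.425 to 0.95 m from the base axis. Payload 3.5 kg.
Tool frame: the origin (TCP) lies midway between the tips of the shut fingers; the grasp point (between the pads) lies 19 mm behind it; z points along the fingers, y is the direction in which the jaws open and shut (so a half turn about z gives the same grasp; the last joint's range is limited). The gripper opens to 85 mm and grips with 20 to 120 N. Pads are 22 mm wide; open, the fingers measure 114 mm over their backs; the gripper's body (76 mm by 85 mm) begins 54 mm behind the grasp point. The pads swing forward as they close: fully open they stand 13 mm farther back than shut.
Start: joints at [-1.257, 0.286, 1.577, -0, 1.279, -0.15], TCP at [0.302, -0.604, 0.231] pointing down, gripper open.
Joint ranges: [-2.77, 2.77], [-0.9, 2.22], [0.21, 2.48], [-1.53, 4.67], [0.24, 2.81], [-2.84, 2.84]. Speed limits (rad/s): [2.79, 2.79, 3.14, 3.14, 3.14, 3.14].

## Interface

Orientations are given as a unit quaternion [x, y, z, w].
In Python, from plant import * gives the robot as it stands.
- The arm moves only by the shell command python3 -m jog 'ROWS' [FORCE]. ROWS is a JSON object of lists of equal length, an entry for each row: "travel": the shift along the world's x, y, z in mm, a list of three; "dr": the turn, a rotation vector about the world's x, y, z in degrees, a list of three; "jaw": the closure in counts, from 0 (fully open) to 255 (shut). In form: {"travel": [[x, y, z], ...], "dr": [[wx, wy, wz], ...], "jaw": [jaw, ...]}. A call has 1 to 5 rows; each row shifts and turns the commanded pose from where the row before left it; what a row does not reach is not made up. A row lasts 1/12 s, in which the tool goes at most 41.7 mm and 7.16 degrees, less where a joint would pass 70% of its speed; a pose out of reach is approached as far as the arm can. A call is refused whole if a number of a shift passes 41.7 or a number of a turn 7.16, either way. A call with a gripper value outside its range is refused whole. The fingers move at their own pace and stop on an object; FORCE is the grip in N (left out, the last holds). Time passes only in rows, so rows that do not move let the fingers close. It gives the time, the measured TCP pose, the force and the opening at its end, in the units of the state.
- get_state(): the state, without advancing time (a new reading comes with each control period).
- read_camera(name): name is "scene" or "top"; returns the picture (420x560x3 uint8, red, green, blue); there is no depth.
- camera_info(name): a dict with "K" (3x3 intrinsics, pixels), "R" (3x3) and "t" (3): a world point X has camera coordinates R X + t. Camera axes: x right, y down, z forward; pixel columns grow to the right and rows downward; lengths in m; the calibration is good to about 2 mm. A picture is of the moment at which its call begins. camera_info takes no time and is no camera call.
- sign_off(): hands the job in, once; it reports no verdict.
The state is a dict: "time": time; "qpos": joint angles; "dq": joint speeds; "joint_efforts": joint torques, N m; "eef_pos": TCP position; "tcp_rot": TCP orientation; "contact_force": force on the tool from outside, world axes, zero at the start; "wrist_torque": the same for the moment, N m; "opening": opening from 0.0 (shut) to 1.0 (fully open).
Only numpy, scipy, OpenCV 4.12 (cv2) and the standard library are available. Lean on these libraries where they do the work, as an engineer would, in place of code of your own. Each camera call takes 0.05 s, during which the arm holds its last target. There are 200 camera calls.

## Task

An order for one dark rye roll: on the two-lane roll dispenser, press down the blue paddle of the lane where the dark roll waits, all the way, so that the rocker lifts its gate, and keep it down until the roll has rolled into the cork-floored tray in the middle. Then let the paddle come up so that the gate is shut again. Do not touch the rolls with the robot, leave the other lane's gate shut with its pale roll behind it, and leave everything else on the counter where it stands.

Things in the scene. Friction and masses are not known exactly. Their poses are not given: they have to be found in the camera images.
- dispenser: fixed roll dispenser, white metal and wood, base 200 x 470 mm, place and yaw vary. Origin on the counter, midway between the lanes, below the rockers' pivot line. Its x points from the paddles to the lanes, y along the lanes, z up. Lanes at x = +110 mm, left at +y, right at -y, sloping 9 degrees down from y = +-210 mm to the tray in the middle. Lane walls 100 mm high, end walls 125, pivot posts 154.
- paddle_left (a point): centre of the top face of the left (+y) rocker's blue paddle, 46 mm (x) by 36 mm (y), 8 mm thick, free beneath. At rest it is level, 150 mm above the counter, at dispenser x = -125, y = +100 mm. It moves with the paddle: pressed fully it is about 67 mm lower and 13 mm nearer the pivot, sloping 0.55 rad.
- paddle_right (a point): the same for the right (-y) rocker, at dispenser x = -125, y = -100 mm at rest
- rocker_left (a joint): left rocker, a seesaw beam along dispenser x, pivot at x = 0, y = +100 mm, 140 mm high; paddle on the -x end, gate over the left lane on the +x end. Angle in rad: 0 at rest (gate shut), grows as the paddle goes down, stop at 0.55; a roll passes above about 0.45. A spring shuts it when let go: about 2 N on the paddle to start, 5 N at the stop.
- rocker_right (a joint): the same for the right rocker and lane (pivot at y = -100 mm)
- roll_dark: the dark brown rye roll with pale seeds, a loose hard ball 56 mm in diameter, 40 to 90 g; origin at its centre. It waits behind the gate of the left or the right lane (dispenser y about +-122 mm, centre about 92 mm above the counter).
- roll_pale: the pale golden wheat roll, same size; it waits behind the other lane's gate and stays there. Origin at its centre.
- tray_centre (a point): middle of the tray's cork floor, which dips slightly to its middle line, between the lanes; 12 mm above the counter. The tray is 66 mm (x) by 123 mm (y) inside; its axes are the dispenser's. A roll at rest in it has its centre about 32 mm above this point.
- jam_jar: a bystander, to be left where it stands: small jar with red cap, 48 mm diameter, 65 mm tall, on the counter between the two paddles on the robot's side; origin under its centre
- pastry_brush: a bystander, to be left where it stands: brush about 200 mm long, under 40 mm high, lying on the counter at the left, nearer the robot than the dispenser; origin near its middle
- mug: a bystander, to be left where it stands: blue mug, 80 mm diameter, 90 mm tall, at the left; origin under its centre
- loaf: a bystander, to be left where it stands: brown tin loaf 180 x 110 x 103 mm on a dark wooden board at the left; origin under its centre
- seed_bowl: a bystander, to be left where it stands: white bowl, 130 mm diameter, 55 mm tall, at the right; origin under its centre
- spatula: a bystander, to be left where it stands: spatula about 280 mm long, under 40 mm high, lying at the right; origin near its middle
- oil_bottle: a bystander, to be left where it stands: green bottle, 60 mm diameter, 200 mm tall, at the right; origin under its centre
There are look-alikes about, which are no part of the job. Leave any purple or turquoise look-alike of the roll_dark alone. What is shaped like the roll_pale but green or purple is not meant.

How it is judged:
On the way, in this order (a step that is already met when the one before it is completed fails the run):
1. the fingers press the paddle of the dark roll's lane and its gate rises (((y of roll_pale in the frame of dispenser below 0 m and value of joint rocker_left above 0.25 rad) or (y of roll_pale in the frame of dispenser above 0 m and value of joint rocker_right above 0.25 rad)) and contact force between the fingers and dispenser above 0.3 N), for 0.1 s.
2. the dark roll has rolled into the tray (x of roll_dark in the frame of tray_centre between -0.04 and 0.04 m and y of roll_dark in the frame of tray_centre between -0.055 and 0.055 m and z of roll_dark in the frame of tray_centre below 0.05 m), for 0.2 s.
At the end, for the whole second after the job is handed in: the dark roll lies at rest (slower than 0.05 m/s) in the tray (within 40 mm in x and 55 mm in y of its middle, centre less than 50 mm above its floor); both rockers are back below 0.05 rad; the pale roll is within 15 mm of where it started, behind its gate (all of step 2 and linear speed of roll_dark below 0.05 m/s and value of joint each of rocker_left, rocker_right below 0.05 rad and distance of roll_pale from where it was at the start of the episode below 0.015 m); the robot touches nothing.
It fails at once if the gate of the pale roll's lane is opened (its rocker above 0.15 rad) ((y of roll_pale in the frame of dispenser above 0 m and value of joint rocker_left above 0.15 rad) or (y of roll_pale in the frame of dispenser below 0 m and value of joint rocker_right above 0.15 rad)).
It fails at once if the robot touches a roll (contact force between any of the fingers, the arm and roll_dark above 0.2 N or contact force between any of the fingers, the arm and roll_pale above 0.2 N).
It fails at once if a roll is lifted (centre above 150 mm) or the pale roll leaves its place by 20 mm (height (world z) of any of roll_dark, roll_pale above 0.15 m or distance of roll_pale from where it was at the start of the episode above 0.02 m).
It fails at once if a bystander is moved by more than 20 mm or tipped over (distance of any of jam_jar, pastry_brush, mug, loaf, seed_bowl, spatula, oil_bottle from where it was at the start of the episode above 0.02 m or angle between any of jam_jar, mug, seed_bowl, oil_bottle's own z axis and vertical above 0.5 rad).
It also fails if it takes over 38 s, if anything falls off the work surface, if the arm or the gripper's body presses on something with over 40 N, if the wrist force passes 120 N, or if a joint passes its speed limit or range.

## Working session

There is one attempt and no reset: what is moved stays moved. The work goes in short steps, Python scripts to look and compute and a shell command to move; the robot and the scene stay as the last step left them, time stands still between calls to the robot, and variables do not carry over. Pictures are saved under pics/ and viewed, about 8 in all and at most 12, crops included, and the job is handed in when it is done.

```bash
mkdir -p pics; python3 - <<'E'
from plant import *
import cv2,numpy as np
for n in("scene","top"):
    im=read_camera(n); cv2.imwrite(f"pics/{n}0.png",im[:,:,::-1]); c=camera_info(n); print(n,np.round(c["K"],1).tolist(),np.round(c["R"],3).tolist(),np.round(c["t"],3).tolist())
s=get_state();print(s["time"],s["eef_pos"],s["tcp_rot"])
E
```

```text
scene [[413.9, 0.0, 280.6], [0.0, 413.9, 215.4], [0.0, 0.0, 1.0]] [[0.396, 0.918, -0.002], [0.629, -0.273, -0.728], [-0.669, 0.287, -0.685]] [-0.205, -0.283, 1.816]
top [[506.3, 0.0, 276.0], [0.0, 506.3, 209.8], [0.0, 0.0, 1.0]] [[-0.025, -1.0, -0.002], [-0.987, 0.024, -0.159], [0.159, -0.002, -0.987]] [-0.006, 0.568, 1.459]
0.1 [ 0.30178108 -0.60310919  0.2300386 ] [ 9.73236379e-01  2.29803716e-01 -9.12531430e-05 -1.09309934e-03]
```

View pics/scene0.png

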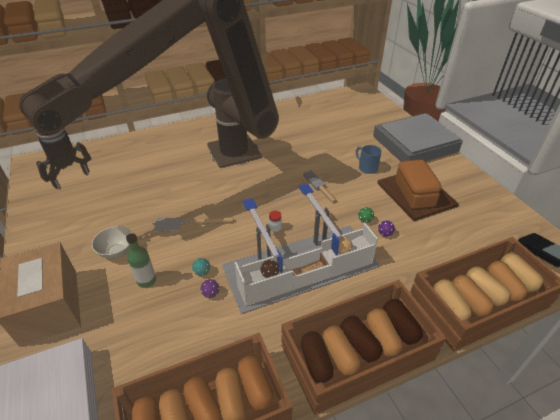

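View pics/top0.png

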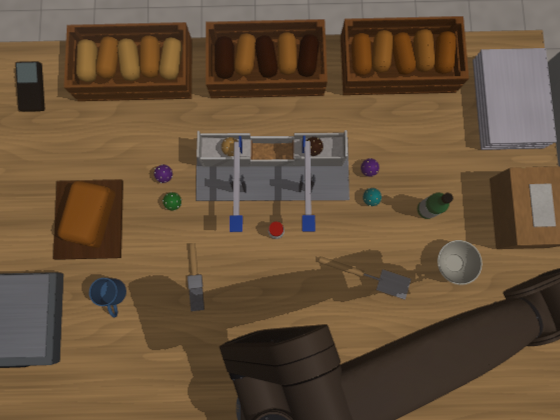

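Top view: the dispenser's lanes are at the far side. The dark roll is at about (314,147) in the right lane (-y) and the pale one at about (230,147) in the left lane. The look-alikes are purple at (370,167) and (163,174), turquoise at (372,197) and green at (172,201), all outside the dispenser. Blue paddles are at (309,223) and (236,224), with the jar at (276,229). Next I'll measure and take a confirming crop.

```bash
cat >h.py <<'E'
from plant import *
import cv2,numpy as np
def ray(n,uv,z):
    c=camera_info(n);K,R,t=map(np.array,(c["K"],c["R"],c["t"]))
    o=-R.T@t; d=R.T@np.linalg.solve(K,[*uv,1.]); return o+d*(z-o[2])/d[2]
def blobs(im,lo,hi,a):
    m=cv2.inRange(cv2.cvtColor(im,cv2.COLOR_RGB2HSV),lo,hi)
    _,_,s,c=cv2.connectedComponentsWithStats(m)
    return [(c[i],s[i]) for i in range(1,len(s)) if s[i,4]>=a]
E
python3 - <<'E'
from h import *
t=read_camera("top");s=read_camera("scene")
for n,im in(("top",t),("scene",s)):
    for c,st in blobs(im,(108,150,90),(125,255,255),15): print(n,np.round(c,1),st.tolist(),"z=.15:",np.round(ray(n,c,.15),3))
for c,st in blobs(t,(0,180,100),(6,255,255),30): print("red",c,st.tolist(),np.round(ray("top",c,.065),3))
for uv in((314,147),(230,147)): print("roll",np.round(ray("top",uv,.092),3))
a=cv2.resize(t[120:245,185:390],None,fx=3.8,fy=3.8,interpolation=3)[:,:780]
cv2.imwrite("pics/crop1.png",a[:,:,::-1])
E
```

```text
top [235.5 223.1] [230, 216, 12, 16, 182] z=.15: [0.517 0.093 0.15 ]
top [308.3 223.2] [303, 216, 12, 15, 173] z=.15: [ 0.512 -0.107  0.15 ]
red [275.80519481 228.26623377] [270, 222, 13, 14, 154] [ 0.51  -0.018  0.065]
roll [ 0.744 -0.136  0.092]
roll [0.751 0.111 0.092]
```

View pics/crop1.png

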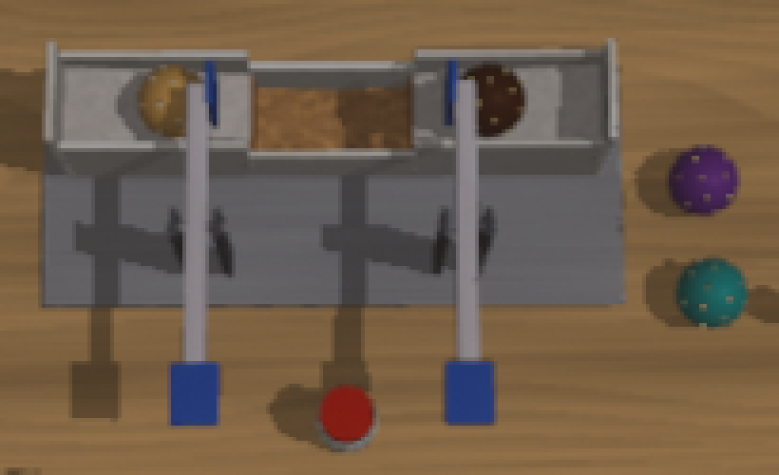

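The crop confirms it: the dark brown seeded roll is behind the right (-y) gate, and the look-alikes lie outside. The paddles measure 200 mm apart and the rolls 247 mm, which agrees with the sizes given. The target is paddle_right at (0.512, -0.107, 0.150). I'll travel over at z=0.23 with the jaws shutting and the tool turned -26.6°.

```bash
python3 -m jog '{"travel":[[16,38,0],[16,38,0],[16,38,0],[16,38,0],[16,38,0]],"dr":[[0,0,-5],[0,0,-5],[0,0,-5],[0,0,-5],[0,0,-5]],"jaw":[255,255,255,255,255]}'
python3 -m jog '{"travel":[[16,38,0],[16,38,0],[16,38,0],[16,38,0],[16,38,0]],"dr":[[0,0,-1.6],[0,0,0],[0,0,0],[0,0,0],[0,0,0]],"jaw":[255,255,255,255,255]}'
```

```text
time: 0.62
eef_pos: [0.3822, -0.4118, 0.231]
tcp_rot: [1.0, 0.011, -0.0, -0.0]
contact_force: [0.7, 0.5, -0.1]
opening: 0.298
time: 1.03
eef_pos: [0.4622, -0.2216, 0.2313]
tcp_rot: [1.0, -0.0, 0.0, 0.0]
contact_force: [0.2, 0.2, 0.5]
opening: -0.004
```

```bash
python3 -m jog '{"travel":[[16,38,0],[16,38,0],[18,38,0],[0,0,-30],[0,0,-30]],"dr":[[0,0,0],[0,0,0],[0,0,0],[0,0,0],[0,0,0]],"jaw":[255,255,255,255,255]}'
python3 - <<'E'
from h import *
t=read_camera("top");s=read_camera("scene");print(get_state()["eef_pos"])
a=cv2.resize(t[110:280,200:400],None,fx=2.4,fy=2.4);b=cv2.resize(s[170:310,190:350],None,fx=2.2,fy=408/140)[:,:320]
cv2.imwrite("pics/c2.png",np.hstack([a,b])[:,:,::-1])
E
```

```text
time: 1.45
eef_pos: [0.5142, -0.108, 0.1732]
tcp_rot: [1.0, 0.002, 0.003, 0.001]
contact_force: [0.2, -0.6, -0.3]
opening: -0.003
[ 0.50841088 -0.10759769  0.16587204]
```

View pics/c2.png

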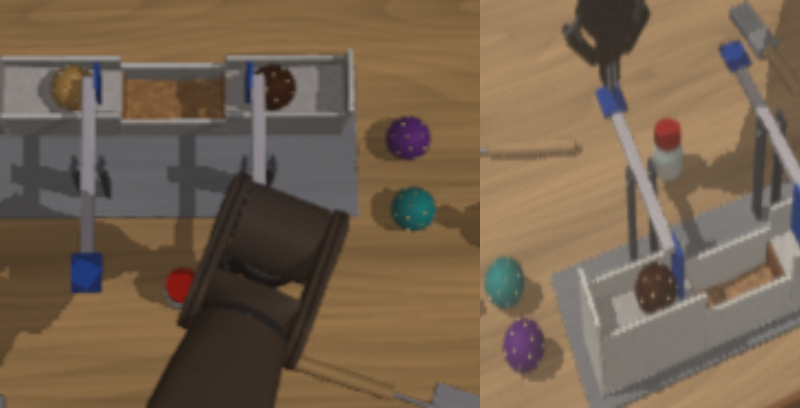

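The tips are right above the blue paddle of the dark roll's lane (about (612,98) in the scene half), and the jar is clear. Now I'll press along the arc.

```bash
python3 -m jog '{"travel":[[2,0,-14],[1,0,-14],[2,0,-14],[3,0,-14],[4,0,-12]],"dr":[[0,0,0],[0,0,0],[0,0,0],[0,0,0],[0,0,0]],"jaw":[255,255,255,255,255]}'
python3 -m jog '{"travel":[[2,0,-6],[1,0,-3],[0,0,0]],"dr":[[0,0,0],[0,0,0],[0,0,0]],"jaw":[255,255,255]}'
```

```text
time: 1.97
eef_pos: [0.5231, -0.111, 0.1042]
tcp_rot: [1.0, -0.001, -0.001, 0.0]
contact_force: [-4.9, -0.7, 2.9]
opening: -0.0
time: 2.22
eef_pos: [0.5267, -0.1109, 0.0949]
tcp_rot: [1.0, -0.0, -0.001, 0.0]
contact_force: [-3.4, -2.1, 2.8]
opening: 0.001
```

```bash
python3 -m jog '{"travel":[[0,0,-3],[0,0,-3],[0,0,0]],"dr":[[0,0,0],[0,0,0],[0,0,0]],"jaw":[255,255,255]}'
python3 - <<'E'
from h import *
t=read_camera("top");s=read_camera("scene");S=get_state();print(S["eef_pos"],S["contact_force"])
a=cv2.resize(t[110:280,200:400],None,fx=2.4,fy=2.4);b=cv2.resize(s[170:310,190:350],None,fx=2.2,fy=408/140)[:,:320]
cv2.imwrite("pics/c3.png",np.hstack([a,b])[:,:,::-1])
E
```

```text
time: 2.47
eef_pos: [0.5286, -0.1107, 0.0897]
tcp_rot: [1.0, -0.0, 0.003, 0.001]
contact_force: [-1.1, -3.0, 5.5]
opening: -0.001
[ 0.52837827 -0.11067149  0.08976872] [ 0.59527556 -2.34026942  5.50375691]
```

View pics/c3.png

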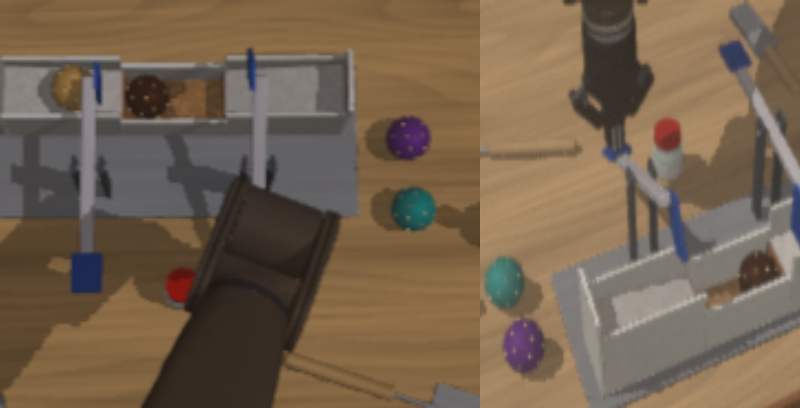

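The gate is up and the dark roll is already in the tray at (147,95) of the crop. I'll hold briefly while it settles, then come up along the arc and check.

```bash
python3 -m jog '{"travel":[[0,0,0],[0,0,0],[0,0,0],[0,0,0],[0,0,0]],"dr":[[0,0,0],[0,0,0],[0,0,0],[0,0,0],[0,0,0]],"jaw":[255,255,255,255,255]}'
python3 -m jog '{"travel":[[0,0,0],[0,0,0],[0,0,0],[0,0,0],[0,0,0]],"dr":[[0,0,0],[0,0,0],[0,0,0],[0,0,0],[0,0,0]],"jaw":[255,255,255,255,255]}'
python3 - <<'E'
from h import *
t=read_camera("top");cv2.imwrite("pics/c4.png",cv2.resize(t[110:280,200:400],None,fx=2.4,fy=2.4)[:,:,::-1])
E
python3 -m jog '{"travel":[[-3,0,15],[-3,0,15],[-3,0,15],[-3,0,15],[-3,0,15]],"dr":[[0,0,0],[0,0,0],[0,0,0],[0,0,0],[0,0,0]],"jaw":[255,255,255,255,255]}'
python3 -m jog '{"travel":[[0,0,20],[0,0,20],[0,0,20],[0,0,20],[0,0,0]],"dr":[[0,0,0],[0,0,0],[0,0,0],[0,0,0],[0,0,0]],"jaw":[255,255,255,255,255]}'
python3 -m jog '{"travel":[[-8,-30,10],[-8,-30,10],[-8,-30,0],[-8,-30,0],[0,0,0]],"dr":[[0,0,0],[0,0,0],[0,0,0],[0,0,0],[0,0,0]],"jaw":[255,255,255,255,255]}'
python3 - <<'E'
from h import *
t=read_camera("top");s=read_camera("scene");S=get_state();print(S["eef_pos"],S["contact_force"])
for c,st in blobs(t,(108,150,90),(125,255,255),15): print(np.round(c,1),np.round(ray("top",c,.15),3))
a=cv2.resize(t[110:280,200:400],None,fx=2.4,fy=2.4);b=cv2.resize(s[170:310,190:350],None,fx=2.2,fy=408/140)[:,:320]
cv2.imwrite("pics/c5.png",np.hstack([a,b])[:,:,::-1])
E
```

```text
time: 2.98
eef_pos: [0.5281, -0.1105, 0.0896]
tcp_rot: [1.0, -0.0, 0.002, 0.001]
contact_force: [0.5, -1.2, 5.0]
opening: 0.002
time: 3.4
eef_pos: [0.5282, -0.1104, 0.0896]
tcp_rot: [1.0, -0.0, 0.002, 0.001]
contact_force: [0.5, -1.8, 5.5]
opening: 0.0
time: 3.87
eef_pos: [0.5116, -0.1093, 0.1636]
tcp_rot: [1.0, -0.0, 0.0, -0.001]
contact_force: [0.7, 0.3, -0.3]
opening: 0.001
time: 4.28
eef_pos: [0.5138, -0.1101, 0.2475]
tcp_rot: [1.0, -0.0, 0.004, 0.001]
contact_force: [1.1, 0.2, 0.5]
opening: 0.001
time: 4.7
eef_pos: [0.4784, -0.2334, 0.2617]
tcp_rot: [1.0, -0.002, -0.001, 0.0]
contact_force: [-0.3, 1.0, -0.2]
opening: 0.002
[ 0.47914347 -0.23010925  0.26153426] [0.08317323 0.1015003  0.05047699]
[303.4 140. ] [ 0.749 -0.102  0.15 ]
```

View pics/c5.png

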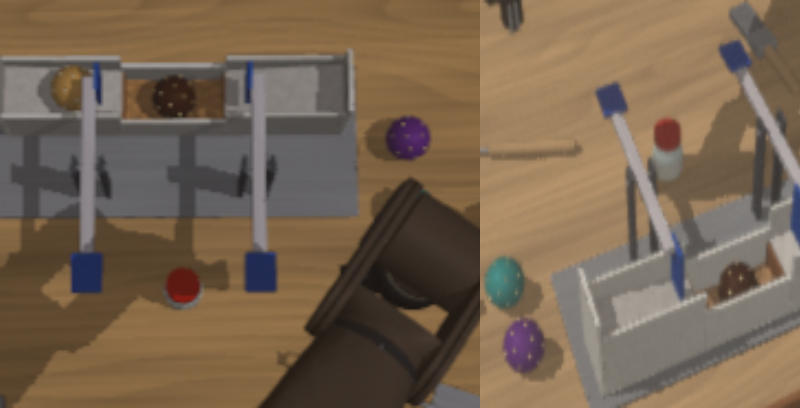

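The dark roll sits mid-tray at (174,96) of the crop, both gates are shut with level paddles, the pale roll is in place and the robot is clear. I'll wait about a second, check that the roll has stopped, then hand in.

```bash
cat >d.py <<'E'
from h import *
t=read_camera("top"); m=cv2.inRange(cv2.cvtColor(t,cv2.COLOR_RGB2GRAY)[135:165,252:293],0,45); M=cv2.moments(m,True)
c=(252+M["m10"]/M["m00"],135+M["m01"]/M["m00"]);print(M["m00"],np.round(c,2),np.round(ray("top",c,.044),4),get_state()["time"])
for c,st in blobs(t,(108,120,60),(125,255,255),60): print("paddle",np.round(c,1))
E
python3 d.py
python3 -m jog '{"travel":[[0,0,0],[0,0,0],[0,0,0],[0,0,0],[0,0,0]],"dr":[[0,0,0],[0,0,0],[0,0,0],[0,0,0],[0,0,0]],"jaw":[255,255,255,255,255]}' >/dev/null
python3 d.py
python3 -m jog '{"travel":[[0,0,0],[0,0,0],[0,0,0],[0,0,0],[0,0,0]],"dr":[[0,0,0],[0,0,0],[0,0,0],[0,0,0],[0,0,0]],"jaw":[255,255,255,255,255]}' >/dev/null
python3 d.py
```

```text
209.0 [271.88 150.17] [ 0.7516 -0.0117  0.044 ] 4.85
paddle [308.4 223. ]
paddle [235.4 223.1]
208.0 [271.82 150.16] [ 0.7516 -0.0116  0.044 ] 5.3167
paddle [308.4 223. ]
paddle [235.4 223.1]
207.0 [271.82 150.18] [ 0.7516 -0.0115  0.044 ] 5.7833
paddle [308.3 223. ]
paddle [235.4 223.1]
```

```bash
python3 -c "
from plant import *
print(sign_off())"
```

```text
the job is handed in; nothing more can be done
None
```

The dark roll is in the tray, and I handed the job in at about 5.8 s of the 38 s allowed. `sign_off()` gives no verdict.

I pressed the right (-y) paddle, the dark roll's lane, with the shut fingers. They stopped at about z = 0.090 m with 5.5 N on the tool, which fits the 5 N expected at the stop. I held it about 1 s, until the roll was in the tray, then let the paddle up and backed away.

Last checks:
- **Dark roll:** it lies about 2 mm from the computed tray centre and moved no more than about 0.2 mm over roughly 0.9 s.
- **Rockers:** both paddles are within 0.2 px of where they rested at the start, so both gates are shut.
- **Pale roll and bystanders:** the pale roll and the jam jar look unmoved in the last picture. I did not measure the pale roll again. I did not check the bystanders farther off, but the arm kept well away from them.
- **Robot:** the measured tool force was about zero, and the tool was well clear of everything.

No check failed or disagreed.

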